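Oil a dental handpiece on the bench oiler

ROBOT

A 7-joint arm with a two-finger parallel gripper is mounted at the origin on the work surface. World frame = base frame: x ahead of the robot, y to its left, z up, the work surface at z = 0. Lengths are in mm, angles in rad, forces in N, time in s.
With the tool pointing down it reaches from about 400 to 875 mm from the base axis. Payload 4.4 kg.
Tool frame: the origin (TCP) lies on the centre line of the jaws, within the pads' length; the fingertips stand 19 mm ahead of it and the grasp point (between the pads) is the TCP; z points along the fingers, y is the direction in which the jaws open and shut (so a half turn about z gives the same grasp; the last joint's range is limited). The gripper opens to 85 mm and grips with 20 to 120 N. Pads are 22 mm wide; open, the fingers measure 114 mm over their backs; the gripper's body (76 mm by 85 mm) begins 54 mm behind the grasp point. The pads swing forward as they close: fully open they stand 13 mm farther back than shut.
Start: joints at [-1.368, 0.628, 0.038, 1.517, -0.027, 0.996, -0.02], TCP at [172.599, 626.679, 250.313] pointing down, gripper open.
Joint ranges: [-3.06, 3.06], [-0.37, 2.12], [-1.25, 1.32], [0.18, 2.47], [-1.1, 4.24], [0.23, 1.98], [-2.94, 2.94]. Speed limits (rad/s): [2.57, 2.57, 3.14, 3.14, 3.14, 3.14, 3.14].

INTERFACE

Orientations are given as a 3x3 rotation matrix whose columns are the frame's x, y, z axes.
In Python, from cell import status, optics, arm gives the robot as it stands. The module is installed in compiled form; this text tells all that it offers.
- The arm moves only by the tool play_rows, never from a script. Its argument "rows" is a list of rows, each a list of 3 entries, a list of its own where there are three numbers: the shift along the tool's x, y, z in m, then the turn, a rotation vector about the tool's x, y, z in degrees, then the finger opening in m, from 0 to 0.0854. A call has 1 to 10 rows; each row shifts and turns the commanded pose from where the row before left it, along the tool's axes as they then stand; what a row does not reach is not made up. A row lasts 1/12 s, in which the tool goes at most 41.7 mm and 7.16 degrees, less where a joint would pass 70% of its speed; a pose out of reach is approached as far as the arm can. A call is refused whole if a number of a shift passes 0.0417 or a number of a turn 7.16, either way. A call with a gripper value outside its range is refused whole. The fingers move at their own pace and stop on an object; "squeeze" is the grip in N (left out, the last holds). Time passes only in rows, so rows that do not move let the fingers close. It gives the time, the measured TCP pose, the force and the opening at its end, in the units of the state.
- status.sense(): the state, without advancing time (a new reading comes with each control period).
- optics.read_camera(name): name is "scene" or "side" or "wrist"; returns the picture (480x640x3 uint8, red, green, blue); there is no depth.
- optics.camera_info(name): a dict with "fx", "fy", "cx", "cy" (pixels), "cam_to_world" (4x4, takes a point from camera to world coordinates). Camera axes: x right, y down, z forward; pixel columns grow to the right and rows downward; lengths in mm; the calibration is good to about 2 mm. The wrist camera is an equidistant fisheye: a pixel r from the principal point sees the ray r / f radians off the axis. A picture is of the moment at which its call begins: read the wrist's pose just before it. camera_info takes no time and is no camera call; for the wrist camera it gives the pose at the moment of the call.
- arm.finish_job(): hands the job in, once; it reports no verdict.
Trained networks look in the newest picture that a camera, given by its name, has taken for a name from the list of things; names that differ only in an ending like _2 or _b are one class to them, and where a whole thing is asked for, a point or a joint stands for the part that bears it (a point fixed in the world has none). Each returns a list of dicts, best first, with "confidence" (0 to 1); they miss things now and then, are a little off and sometimes report something else, mostly with a low value. They report only what shows in the picture. A call takes as long as a camera call.
- optics.find_in(thing, camera): "at" ([x, y, z] in mm, in world coordinates, good to about 4 mm: the middle of the surface that is visible of it).
The state is a dict: "time_s": time; "qpos": joint angles; "joint_velocities": joint speeds; "tau": joint torques, N m; "position": TCP position; "tool_rot": TCP orientation; "wrist_force": force on the tool from outside, world axes, zero at the start; "ft_torque": the same for the moment, N m; "grip_width": finger opening in mm.
Only numpy, scipy, OpenCV 4.12 (cv2) and the standard library are available. Lean on these libraries where they do the work, as an engineer would, in place of code of your own. Each camera call takes 0.05 s, during which the arm holds its last target. There are 200 camera calls.

TASK

Take the straight handpiece (the longest of the three, with the thin straight nose) out of the rack and press its open tail end squarely onto the tilted nipple of the bench oiler until it snaps on. Keep pressing it along the nipple's axis, so that the sprung nipple is pushed all the way in and the oil valve is open, and finish like that: still gripping the handpiece and holding the nipple down against its spring. Leave everything else on the bench where it is.

Things in the scene. Friction and masses are not known exactly. Their poses are not given: they have to be found in the camera images.
- straight_center (a point): The straight handpiece: round plain steel, 132 mm long, about 110 g (+-a third), level in one of the rack's places. Point on its axis 60 mm from the tail face. x axis: along it, towards the tail; at the start z is up, the tail away from the robot. From the tail: 24 mm diameter for 42 mm (knurled ring), smooth 20 mm diameter to 97 mm (grip here), taper, 9 mm nose from 118 to 132 mm.
- straight_tail (a point): Centre of the straight handpiece's open tail face (24 mm across), 60 mm along x from straight_center; same axes. The bore flares to 19 mm at the mouth, narrows to a 13 mm throat 5 to 7 mm deep, widens to 17.6 mm 10.5 to 13 mm deep (where the catch balls snap out), then is 13 mm wide from 16 to 28 mm deep.
- straight_nose (a point): Tip of the thin nose of the straight handpiece, 72 mm from straight_center along -x; same axes.
- nipple_seat (a point): On the oiler (fixed white unit, sloping steel front panel): centre of the flat shoulder on which the tail face comes to rest, so that straight_tail lies here. x axis: pressing direction, along the nipple into the panel, 35 deg (0.61 rad) below level; y level; z upward. The shoulder ends a 25 mm diameter sprung barrel 15 mm off the panel and moves with the nipple.
- oiler: The oiler as a whole: white bench unit 170 mm wide, 160 mm high (amber oil pot at the back to 185 mm), from 125 mm before its origin (drip tray, 22 mm high; the housing begins 50 mm before it) to 103 mm behind. Origin on the bench under the middle of the housing; x points to its back, z up.
- nipple_tip (a point): Tip of the nipple, 24 mm before nipple_seat along -x (up and towards the robot); same axes. The nipple is a polished pin 11 mm in diameter (1 mm play all round in the throat), its last 7 mm tapering to 6 mm; two 4.4 mm catch balls stick out to 8 mm from the axis on its left and right, 10.5 mm before the shoulder.
- nipple (a joint): How far the nipple and its barrel are pushed into the oiler against the valve spring, in m along the x axis of nipple_seat: 0 = out (start), 0.008 = all the way in, a hard stop. The spring takes about 11 N to start and 16 N at the stop; it comes back out as soon as the push stops.
- catch_l (a joint): How far the left catch ball is pushed into the nipple, in m: 0 = out, about 0.0015 while the 13 mm throat passes over it, 0 to 0.0007 again once snapped. The two balls give way together at an axial push of about 5 to 9 N.
- catch_r (a joint): The same for the right catch ball.
- rack_mid (a point): Handpiece rack: fixed steel tray 170 x 245 mm, three V places 75 mm apart (along y), the handpieces in any order. Point on the middle place's axis, 46 mm above the bench; x along the handpieces, towards their tails. Floor 6 mm high, rim 14 mm; two combs, 45 mm high, carry each handpiece about 16 and 88 mm from its tail and leave it free between.
- contra_center (a point): Bystander: contra-angle handpiece in the rack, same body, with a short bent head in place of the long nose. Point on its axis 60 mm from the tail, x towards the tail.
- motor_center (a point): Bystander: short air motor in the rack, same body, cut off square 105 mm from the tail. Point on its axis 60 mm from the tail, x towards the tail.
- bur_block_mid (a point): Bystander: small aluminium bur block 60 x 36 x 22 mm with burs standing in it to 40 mm. Point at the middle of the block.
- dish_mid (a point): Bystander: round steel dish 92 mm across, 30 mm high. Point at its middle.
- mirror_mid (a point): Bystander: steel mouth mirror lying on the bench, 8 mm thick, 160 mm long (x along it). Point at the middle of the handle.
- oil_can_mid (a point): Bystander: white spray bottle 52 mm across, 150 mm high. Point half-way up.
- jar_mid (a point): Bystander: small glass jar with a steel lid, 54 mm across, 55 mm high. Point half-way up.

How it is judged:
By the outcome, as a careful person would: the job done as asked, in the order asked, and still so for the second after the job is handed in, while the arm keeps its last pose, push and grip.
It also fails if it takes over 51 s, if anything falls off the work surface, if the arm or the gripper's body presses on something with over 40 N, if the wrist force passes 120 N, or if a joint passes its speed limit or range.

## Working session

There is one attempt and no reset: what is moved stays moved. The work goes in short steps, Python scripts to look and compute and a tool call to move; the robot and the scene stay as the last step left them, time stands still between calls to the robot, and variables do not carry over. Pictures are saved under pics/ and viewed, about 8 in all and at most 12, crops included, and the job is handed in when it is done.

Besides the shell and the picture viewer there is one more tool, called after "Request:" by a JSON object that holds its "fn" and its "kwargs", one argument or row to a line. play_rows: Moves the arm, as the interface text tells. Its arguments: {"type":"object","properties":{"rows":{"type":"array","items":{"type":"array"}},"squeeze":{"type":"number"}},"required":["rows"]}

```bash
mkdir -p pics; python3 - <<'E'
from cell import status, optics, arm
import cv2, numpy as np
s=status.sense(); print({k:np.round(v,3).tolist() for k,v in s.items()})
for c in ("scene","side"):
    im=optics.read_camera(c); cv2.imwrite(f"pics/{c}0.png",im[:,:,::-1])
    i=optics.camera_info(c); print(c,i["fx"],i["cx"],i["cy"],np.round(i["cam_to_world"],3).tolist())
    for t in ("straight_center","straight_tail","straight_nose","nipple_seat","nipple_tip","oiler","rack_mid","contra_center","motor_center"):
        print(t,[(np.round(d["at"],1).tolist(),round(d["confidence"],2)) for d in optics.find_in(t,c)[:3]])
E
```

```text
{'time_s': 0.0, 'qpos': [-1.368, 0.629, 0.038, 1.518, -0.027, 0.996, -0.02], 'joint_velocities': [0.001, -0.001, -0.0, 0.0, 0.001, 0.001, 0.001], 'tau': [0.0, -56.341, 1.227, -19.344, 0.011, 0.011, -0.0], 'position': [172.451, 626.12, 249.383], 'tool_rot': [[-0.964, 0.266, -0.0], [0.266, 0.964, -0.002], [-0.0, -0.002, -1.0]], 'wrist_force': [0.967, -0.183, -0.375], 'ft_torque': [-0.011, 0.012, 0.003], 'grip_width': 85.254}
scene 447.42549022808777 327.8156469319506 241.2015063931175 [[-0.043, 0.859, -0.51, 1007.856], [0.999, 0.044, -0.01, -37.397], [0.014, -0.51, -0.86, 814.522], [0.0, 0.0, 0.0, 1.0]]
straight_center [([496.9, 125.1, 57.7], 0.64)]
straight_tail [([496.4, 125.2, 50.2], 0.58), ([411.9, -56.3, 21.8], 0.54)]
straight_nose [([494.0, 125.5, 49.6], 0.75)]
nipple_seat [([647.0, -201.1, 113.8], 0.53)]
nipple_tip [([647.7, -205.6, 116.0], 0.63)]
oiler [([728.2, -202.6, 129.5], 0.67)]
rack_mid [([485.1, 190.1, 5.6], 0.94), ([405.1, -196.0, 48.5], 0.59)]
contra_center [([475.4, 274.9, 52.5], 0.83)]
motor_center [([493.7, 195.9, 48.8], 0.6)]
side 580.6886782310074 319.9429848008165 241.8754039161235 [[0.981, -0.134, 0.143, 375.594], [-0.195, -0.727, 0.658, -879.142], [0.016, -0.673, -0.739, 1074.466], [0.0, 0.0, 0.0, 1.0]]
straight_center [([482.9, 119.6, 53.8], 0.62)]
straight_tail [([483.1, 122.5, 53.0], 0.86)]
straight_nose [([485.9, 124.6, 55.7], 0.8)]
nipple_seat [([642.2, -207.0, 116.4], 0.71)]
nipple_tip [([644.5, -204.0, 118.8], 0.59)]
oiler [([670.8, -239.1, 94.8], 0.96)]
rack_mid [([466.1, 181.0, 8.7], 0.95)]
contra_center [([461.0, 271.9, 49.7], 0.64)]
motor_center [([483.4, 194.9, 54.2], 0.74)]
```

View pics/scene0.png

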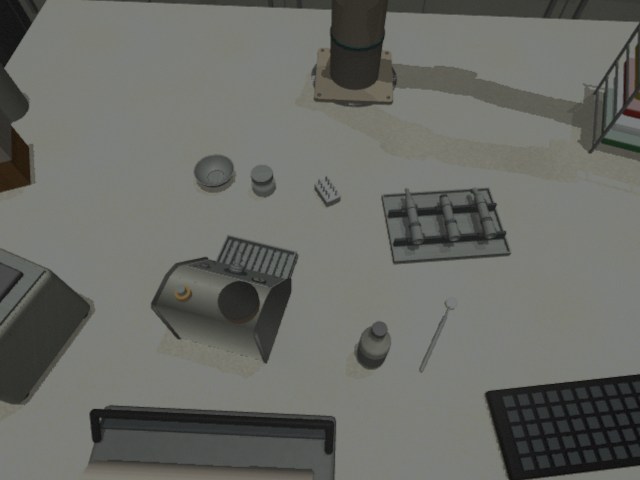

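View pics/side0.png

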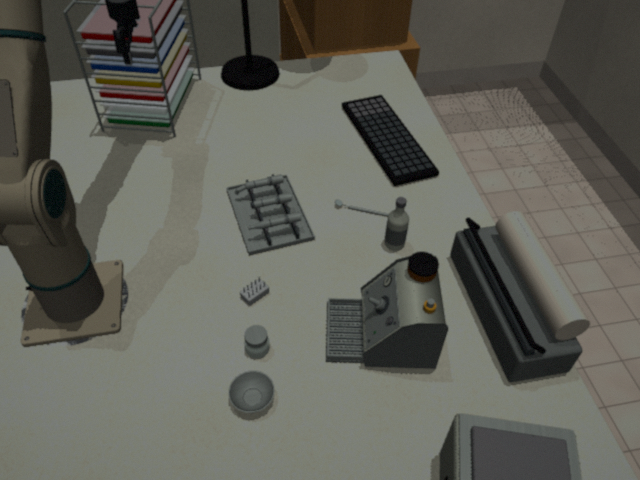

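The scene picture shows the straight handpiece leftmost in the rack, with its nose at (407,190) and tail at (417,243). The motor is in the middle and the contra-angle is on the right. The nipple is at about (237,268), pointing up and slightly left. The side view agrees with this, and the paths at about z=250 are free. I'll write the helpers, get rough headings and set out.

```bash
cat > h.py <<'E'
from cell import status, optics, arm
import cv2, numpy as np
from scipy.spatial.transform import Rotation as R
def ray(cam,uv,info=None):
    i=info or optics.camera_info(cam); T=np.array(i["cam_to_world"])
    x,y=(uv[0]-i["cx"])/i["fx"],(uv[1]-i["cy"])/i["fy"]
    if cam=="wrist":
        t=np.hypot(x,y); k=np.sin(t)/max(t,1e-9); d=np.array([x*k,y*k,np.cos(t)])
    else: d=np.array([x,y,1.])
    d=T[:3,:3]@d; return T[:3,3],d/np.linalg.norm(d)
def at_z(cam,uv,z,info=None):
    o,d=ray(cam,uv,info); return o+d*(z-o[2])/d[2]
def project(cam,p,info=None):
    i=info or optics.camera_info(cam); T=np.linalg.inv(i["cam_to_world"])
    c=T[:3,:3]@p+T[:3,3]
    if cam=="wrist":
        r=np.hypot(c[0],c[1]); t=np.arctan2(r,c[2]); q=c[:2]/max(r,1e-9)*t
    else: q=c[:2]/c[2]
    return q*[i["fx"],i["fy"]]+[i["cx"],i["cy"]]
def triang(rays):
    A=sum(np.eye(3)-np.outer(d,d) for o,d in rays); b=sum((np.eye(3)-np.outer(d,d))@o for o,d in rays)
    return np.linalg.solve(A,b)
def go(p,Rt=None):
    s=status.sense(); Rc=np.array(s["tool_rot"]); sh=Rc.T@(np.array(p)-s["position"])
    print("pos",np.round(s["position"],1),"F",np.round(s["wrist_force"],1),"w",round(s["grip_width"],1),"t",s["time_s"])
    print("shift tool mm",np.round(sh,1),"n",round(np.linalg.norm(sh)/41.7,1))
    if Rt is not None: print("rotvec deg",np.round(np.degrees(R.from_matrix(Rc.T@Rt).as_rotvec()),2))
def find(t,c):
    return [(np.round(d["at"],1).tolist(),round(d["confidence"],2)) for d in optics.find_in(t,c)[:2]]
E
python3 - <<'E'
from h import *
for uvs,z in ((((407,190),(417,243)),46),(((382,192),(490,188),(508,256),(393,262)),14),(((228,238),(298,250)),22),(((237,268),),118)):
    P=[at_z("scene",u,z) for u in uvs]; print(np.round(P,0).tolist())
    for a,b in zip(P,P[1:]): print(np.degrees(np.arctan2(*(b-a)[[1,0]])))
go([485,122,250])
E
```

```text
[[415.0, 118.0, 46.0], [547.0, 132.0, 46.0]]
5.992590903695939
[[399.0, 68.0, 14.0], [375.0, 312.0, 14.0], [549.0, 324.0, 14.0], [575.0, 87.0, 14.0]]
95.71586693181119
4.029524995668771
-83.72979002584485
[[541.0, -252.0, 22.0], [562.0, -106.0, 22.0]]
81.84469652470163
[[657.0, -201.0, 118.0]]
pos [172.6 626.7 250.3] F [ 0.8 -0.6  0.4] w 85.1 t 1.0
shift tool mm [-4.352e+02 -4.036e+02  3.000e-01] n 14.2
```

Request:
{"fn": "play_rows", "kwargs": {
  "rows": [
    [[-0.027,-0.025,0],[0,0,0],0.0854],
    [[-0.027,-0.025,0],[0,0,0],0.0854],
    [[-0.027,-0.025,0],[0,0,0],0.0854],
    [[-0.027,-0.025,0],[0,0,0],0.0854],
    [[-0.027,-0.025,0],[0,0,0],0.0854],
    [[-0.027,-0.025,0],[0,0,0],0.0854],
    [[-0.027,-0.025,0],[0,0,0],0.0854],
    [[-0.027,-0.025,0],[0,0,0],0.0854],
    [[-0.027,-0.025,0],[0,0,0],0.0854],
    [[-0.027,-0.025,0],[0,0,0],0.0854]
  ]
}}

```text
time_s: 1.83
position: [367.3, 312.4, 250.6]
tool_rot: [[-0.964, 0.265, 0.001], [0.265, 0.964, 0.001], [-0.0, 0.001, -1.0]]
wrist_force: [0.9, 0.8, 0.1]
grip_width: 85.2
```

Request:
{"fn": "play_rows", "kwargs": {
  "rows": [
    [[-0.027,-0.025,0],[0,0,0],0.0854],
    [[-0.027,-0.025,0],[0,0,0],0.0854],
    [[-0.027,-0.025,0],[0,0,0],0.0854],
    [[-0.027,-0.025,0],[0,0,0],0.0854],
    [[-0.027,-0.025,0],[0,0,0],0.06],
    [[-0.026,-0.025,0],[0,0,0],0.06],
    [[0,0,0.02],[0,0,-7.1],0.06],
    [[0,0,0.02],[0,0,-7.1],0.06],
    [[0,0,0.02],[0,0,-7.1],0.06],
    [[0,0,0.0],[0,0,0],0.06]
  ]
}}

```text
time_s: 2.67
position: [479.9, 125.6, 187.6]
tool_rot: [[-0.994, -0.105, -0.006], [-0.105, 0.994, -0.001], [0.006, -0.001, -1.0]]
wrist_force: [-0.4, -0.4, 0.2]
grip_width: 59.7
```

```bash
python3 - <<'E'
from h import *
import json
i=optics.camera_info("wrist"); im=optics.read_camera("wrist"); cv2.imwrite("pics/w1.png",im[:,:,::-1])
i={k:np.array(v).tolist() for k,v in i.items()}; json.dump(i,open("w1.json","w"))
print(i["fx"],i["cx"],i["cy"],np.round(i["cam_to_world"],2).tolist()); s=status.sense(); print(s["qpos"])
for t in ("straight_center","straight_tail","straight_nose","nipple_seat","nipple_tip"): print(t,find(t,"wrist"))
for p in ((415,118,46),(547,132,46),(482,125,46)): print(project("wrist",np.array(p),i))
go([482,125,46])
E
```

```text
371.64829954431775 316.85285367593764 245.79871790447655 [[-0.1, 0.95, 0.28, 407.03], [0.99, 0.1, 0.03, 116.86], [-0.0, 0.28, -0.96, 311.72], [0.0, 0.0, 0.0, 1.0]]
[-0.29656784  0.50194698 -0.02275508  1.99829437  0.01738619  0.64534731
  1.34048573]
straight_center [([479.5, 122.5, 59.3], 0.86), ([463.1, 270.8, 53.4], 0.55)]
straight_tail [([482.0, 127.5, 53.8], 0.58)]
straight_nose [([477.5, 126.5, 53.3], 0.92)]
nipple_seat [([392.0, -176.5, 24.6], 0.43)]
nipple_tip []
[317.36683579 150.02150432]
[317.54429268 319.84998522]
[317.33140041 241.54335642]
pos [482.7 127.  191.5] F [-0.1 -0.1  0.5] w 60.0 t 2.9667
shift tool mm [  1.2  -2.  145.5] n 3.5
```

View pics/w1.png

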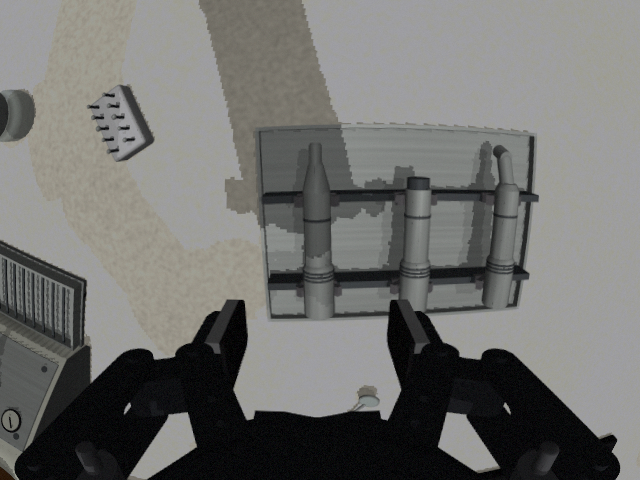

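The wrist view shows the straight handpiece at the left of the rack, from the nose at (316,143) to the tail at (319,318). It lies between the combs and almost exactly where predicted.

```bash
python3 - <<'E'
from h import *
import json
i=json.load(open("w1.json"))
n=at_z("wrist",(316,143),46,i); t=at_z("wrist",(319,318),56,i); print(n,t,np.linalg.norm((t-n)[:2]))
h=np.arctan2(*(t-n)[[1,0]]); print(np.degrees(h)); u=np.array([np.cos(h),np.sin(h),0])
m=(n+t)/2; g=m+u*(66-65); g[2]=46; print("grip65",g)
Rt=np.array([-u,np.cross([0,0,-1],-u),[0,0,-1]]).T
go(g,Rt)
E
```

```text
[410.10515754 116.51709763  46.        ] [539.99892999 132.37743052  56.        ] 130.85848188357764
6.9614887013811595
grip65 [476.04467161 124.56846625  46.        ]
pos [482.7 127.  191.5] F [-0.1 -0.1  0.5] w 60.0 t 2.9667
shift tool mm [  7.2  -1.8 145.5] n 3.5
rotvec deg [ 0.02  0.14 -1.13]
```

Request:
{"fn": "play_rows", "kwargs": {
  "rows": [
    [[0.004,-0.002,0.033],[0,0,-0.8],0.05],
    [[0,0,0.033],[0,0,0],0.05],
    [[0,0,0.033],[0,0,0],0.05],
    [[0,0,0.03],[0,0,0],0.05],
    [[0,0,0.0165],[0,0,0],0.05],
    [[0,0,0],[0,0,0],0.05],
    [[0,0,0],[0,0,0],0.05]
  ]
}}

```text
time_s: 3.55
position: [478.2, 124.4, 44.9]
tool_rot: [[-0.993, -0.116, -0.0], [-0.116, 0.993, -0.0], [0.0, -0.0, -1.0]]
wrist_force: [0.1, -0.2, -0.1]
grip_width: 49.7
```

```bash
python3 - <<'E'
from h import *
im=optics.read_camera("wrist"); cv2.imwrite("pics/w2.png",im[:,:,::-1])
go([479,125,46])
for p in ((412,117,46),(543,131.5,46)): print(project("wrist",np.array(p)))
E
```

```text
pos [479.  124.5  45.8] F [ 0.1 -0.1  0.2] w 50.1 t 3.6
shift tool mm [-0.1  0.4 -0.2] n 0.0
[321.05973882 156.93729778]
[318.28185772 449.61201844]
```

View pics/w2.png

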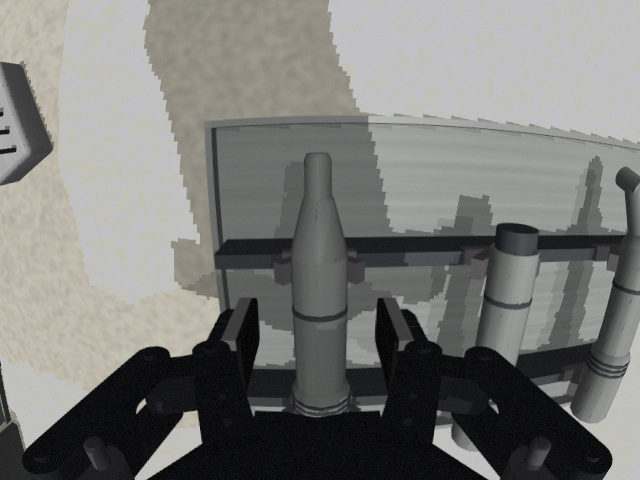

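The fingers straddle the smooth body between the combs and the handpiece is centred. Its nose is at (317,153), against a predicted (321,157). Now I'll close and lift.

Request:
{"fn": "play_rows", "kwargs": {
  "squeeze": 85,
  "rows": [
    [[0,0,0],[0,0,0],0.0],
    [[0,0,0],[0,0,0],0.0],
    [[0,0,0],[0,0,0],0.0],
    [[0,0,0],[0,0,0],0.0],
    [[0,0,0],[0,0,0],0.0],
    [[0,0,0],[0,0,0],0.0]
  ]
}}

```text
time_s: 4.1
position: [479.1, 125.6, 46.4]
tool_rot: [[-0.993, -0.118, 0.003], [-0.118, 0.993, 0.002], [-0.003, 0.002, -1.0]]
wrist_force: [-0.8, 1.6, 7.1]
grip_width: 17.3
```

Request:
{"fn": "play_rows", "kwargs": {
  "rows": [
    [[0,0,-0.01],[0,0,0],0.0],
    [[0,0,-0.02],[0,0,0],0.0],
    [[0,0,-0.03],[0,0,0],0.0],
    [[0,0,-0.035],[0,0,0],0.0],
    [[0,0,-0.035],[0,0,0],0.0],
    [[0,0,-0.035],[0,0,0],0.0],
    [[0,0,-0.035],[0,0,0],0.0],
    [[0,0,-0.02],[0,0,0],0.0]
  ]
}}

```text
time_s: 4.77
position: [479.0, 124.1, 269.7]
tool_rot: [[-0.993, -0.116, 0.006], [-0.116, 0.993, 0.002], [-0.006, 0.001, -1.0]]
wrist_force: [0.3, -0.1, -0.2]
grip_width: 17.6
```

```bash
python3 - <<'E'
from h import *
import json
a=optics.read_camera("wrist"); b=optics.read_camera("scene"); c=optics.read_camera("side")
for n,im in (("wrist3",a),("scene3",b),("side3",c)): cv2.imwrite(f"pics/{n}.png",im[:,:,::-1])
go([479,125,46])
s=status.sense(); p=np.array(s["position"])
for cam in ("scene","side"): print(project(cam,p), find("straight_center",cam))
sc=b[60:300,300:540]; sd=c[60:300,150:390]
cv2.imwrite("pics/c3.png",np.hstack([cv2.resize(a,(400,300)),cv2.resize(sc,(300,300)) ])[:,:,::-1])
E
```

```text
pos [478.8 124.1 267.2] F [ 0.1 -0.7 -1.7] w 17.9 t 4.9167
shift tool mm [  0.7   0.7 221.2] n 5.3
[434.75424097 139.39211691] [([520.9, 126.6, 284.1], 0.61), ([651.0, -205.1, 116.6], 0.51)]
[270.97020995 150.68372056] [([495.7, 119.0, 275.2], 0.75)]
```

View pics/c3.png

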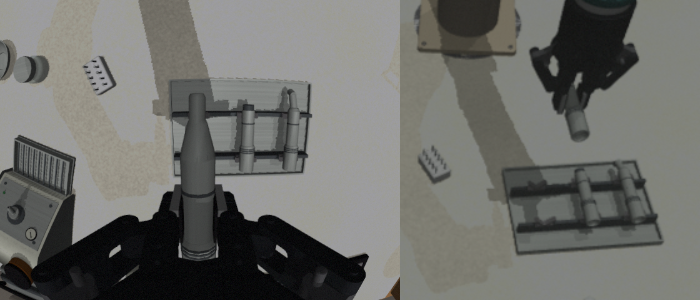

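The handpiece is held in line with the jaws and the rack neighbours have not moved. Next I'll compare the nipple in all three views, using enlarged crops, and check the in-hand nose pixel.

```bash
python3 - <<'E'
from h import *
import json
i={k:np.array(v).tolist() for k,v in optics.camera_info("wrist").items()}; json.dump(i,open("w3.json","w"))
a,b,c=[cv2.imread(f"pics/{n}.png") for n in ("scene0","side0","wrist3")]
f=lambda im,x,y,w,h,k:cv2.convertScaleAbs(cv2.resize(im[y:y+h,x:x+w],None,fx=k,fy=k,interpolation=cv2.INTER_CUBIC),alpha=1.5)
top=np.hstack([f(a,205,240,66,50,6),f(b,350,275,66,50,6)])
bot=np.hstack([f(c,0,280,132,96,3),f(c,264,120,132,96,3)])
cv2.imwrite("pics/n3.png",np.vstack([top,bot]))
s=status.sense(); p=np.array(s["position"]); r=np.array(s["tool_rot"])
print([np.round(project("wrist",p+r@np.array(v,float),i),1) for v in ((67,0,0),(67,0,3),(65,0,0))])
for cam in ("wrist",): print(find("nipple_seat",cam),find("nipple_tip",cam))
E
```

```text
[array([320.1, 157.9]), array([320.1, 157.4]), array([320.1, 163.9])]
[([646.8, -197.9, 114.3], 0.89)] [([644.3, -199.8, 113.4], 0.86)]
```

View pics/n3.png

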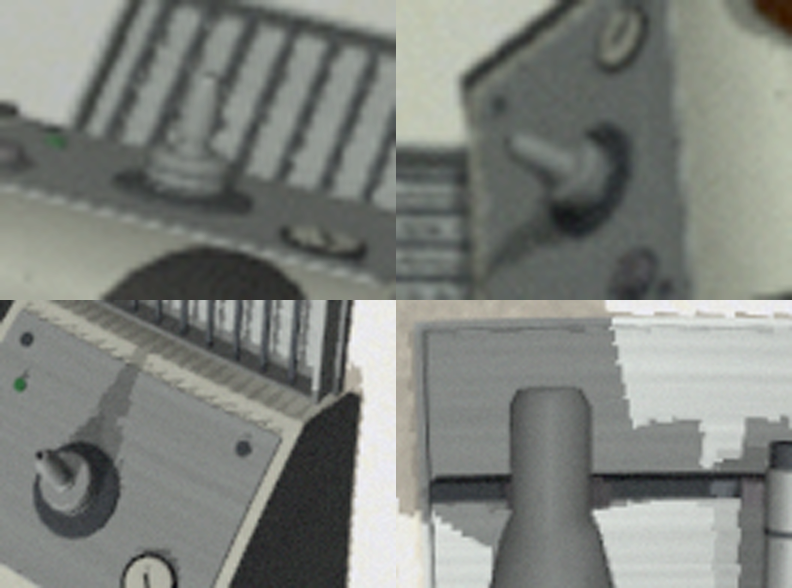

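```bash
python3 - <<'E'
from h import *
import json
i=json.load(open("w3.json")); s=status.sense(); p=np.array(s["position"]); r=np.array(s["tool_rot"])
print([np.round(project("wrist",p+r@np.array(v,float),i),1) for v in ((0,0,0),(30,0,0),(70,0,0))])
for n,uv in (("tip",((240,252.2),(369,298),(14,332.3))),("seat",((236.8,266),(380.7,303.3),(23.3,341)))):
    rs=[ray(c,u,i if c=="wrist" else None) for c,u in zip(("scene","side","wrist"),uv)]
    for sub in ([0,1,2],[0,1],[0,2],[1,2]):
        P=triang([rs[k] for k in sub]); print(n,sub,np.round(P,1))
    P=triang(rs); print([np.round(project(c,P,i if c=="wrist" else None)-u,1) for c,u in zip(("scene","side","wrist"),uv)])
E
```

```text
[array([320. , 335.6]), array([320.2, 262.6]), array([320.2, 148.4])]
tip [0, 1, 2] [ 626.2 -200.6  119.4]
tip [0, 1] [ 627.7 -200.2  121.1]
tip [0, 2] [ 624.7 -201.3  117.7]
tip [1, 2] [ 626.2 -200.8  119.4]
[array([-0.2, -0. ]), array([-1. ,  0.6]), array([0.4, 2.2])]
seat [0, 1, 2] [ 648.4 -206.2  103.9]
seat [0, 1] [ 650.2 -206.3  107.4]
seat [0, 2] [ 645.4 -205.8  102.7]
seat [1, 2] [ 650.  -207.   102.4]
[array([-0.6,  1.2]), array([-2.2,  0.4]), array([-0.2,  2.5])]
```

In-hand result: the handpiece lies along tool x, with its nose 70 mm ahead of the TCP, so the tail is 62 mm behind it. The nipple tip is at about (626,-201,120). I'll take one closer wrist look at the oiler, from beside it, for yaw and position.

Request:
{"fn": "play_rows", "kwargs": {
  "rows": [
    [[-0.006,-0.015,0.003],[0,0,0],0.0],
    [[-0.012,-0.03,0.007],[0,0,0],0.0],
    [[-0.012,-0.03,0.007],[0,0,0],0.0],
    [[-0.012,-0.03,0.007],[0,0,0],0.0],
    [[-0.012,-0.03,0.007],[0,0,0],0.0],
    [[-0.012,-0.03,0.007],[0,0,0],0.0],
    [[-0.012,-0.03,0.007],[0,0,0],0.0],
    [[-0.012,-0.03,0.007],[0,0,0],0.0],
    [[-0.006,-0.012,0.002],[0,0,0],0.0],
    [[0,0,0],[0,0,0],0.0]
  ]
}}

```text
time_s: 5.95
position: [601.0, -104.7, 208.3]
tool_rot: [[-0.994, -0.111, -0.003], [-0.111, 0.994, -0.002], [0.003, -0.002, -1.0]]
wrist_force: [0.5, 0.3, -1.1]
grip_width: 17.6
```

```bash
python3 - <<'E'
from h import *
import json
i={k:np.array(v).tolist() for k,v in optics.camera_info("wrist").items()}; json.dump(i,open("w4.json","w"))
im=optics.read_camera("wrist"); cv2.imwrite("pics/w4.png",im[:,:,::-1])
print(find("nipple_seat","wrist"),find("nipple_tip","wrist")); go([600,-100,215])
for p in ((626,-200.6,120),(646,-203.5,106)): print(project("wrist",np.array(p),i))
c=cv2.resize(im[220:420,40:306],None,fx=3,fy=3,interpolation=cv2.INTER_CUBIC); cv2.imwrite("pics/w4c.png",cv2.convertScaleAbs(c,alpha=1.3)[:,:,::-1])
E
```

```text
[([648.1, -200.4, 116.2], 0.69)] [([642.5, -203.3, 116.3], 0.63), ([636.2, -222.7, 81.7], 0.5)]
pos [600.2 -98.3 209.9] F [-0.2  0.2 -1.1] w 17.5 t 6.1
shift tool mm [ 0.4 -1.7 -5.1] n 0.1
[168.47317635 281.74786003]
[172.8438457  299.77131903]
```

View pics/w4c.png

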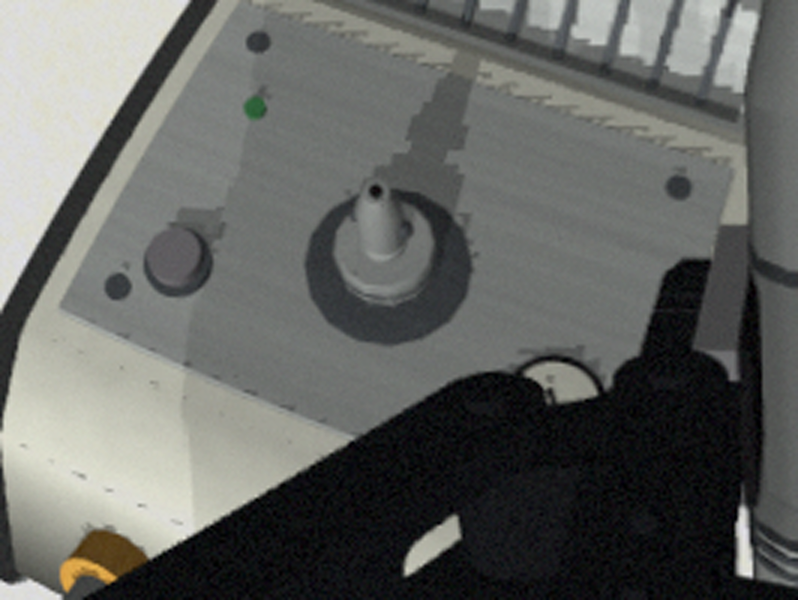

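The crop shows the nipple tip at about (376,188), the shoulder centre at (384,247) and the panel screws at (258,42), (679,187) and (118,287). In full-image pixels the tip is at (165.3,282.7), within about 3 px of the prediction. I'll fit seat and yaw jointly.

```bash
cat > fit.py <<'E'
from h import *
import json
from scipy.optimize import least_squares
w3,w4=[json.load(open(f)) for f in ("w3.json","w4.json")]
c4=lambda x,y:(x/3+40,y/3+220)
c3=lambda x,y:(x/3,(y-300)/3+280)
obs=[("wrist",w4,"tip",c4(376,188),1),("wrist",w4,"seat",c4(384,247),1.5),("wrist",w4,"TL",c4(258,42),1),("wrist",w4,"TR",c4(679,187),1),("wrist",w4,"BL",c4(118,287),1),
("wrist",w3,"tip",c3(42,457),1.2),("wrist",w3,"TL",c3(27,340),1.2),("wrist",w3,"TR",c3(243,448),1.2),
("scene",None,"tip",(240,252.2),1),("side",None,"tip",(369,298),1.2)]
info={c:optics.camera_info(c) for c in ("scene","side")}
def frame(yaw):
    c,s=np.cos(.6109),np.sin(.6109); x=np.array([c*np.cos(yaw),c*np.sin(yaw),-s]); y=np.array([-np.sin(yaw),np.cos(yaw),0]); return np.array([x,y,np.cross(x,y)]).T
def f(q,full=False):
    F=frame(q[3]); S=q[:3]; a,b,c=q[4:7]
    pts={"tip":(-24,0,0),"seat":(0,0,0),"TL":(15,-a,-b),"TR":(15,a,-b),"BL":(15,-a,c)}
    r=[]
    for cam,i,n,uv,sg in obs:
        k=0 if cam=="wrist" else (2 if cam=="scene" else 4)
        r.append((project(cam,S+F@np.array(pts[n],float),i or info[cam])+q[7+k:9+k]-uv)/sg)
    if full: return [(o[0],o[2],np.round(x,1)) for o,x in zip(obs,r)]
    pri=(q[7:]-[-3,0,0,0,0,0])/[1,2.5,1.5,1.5,1.5,1.5]
    return np.r_[np.ravel(r),pri]
q=least_squares(f,np.r_[646,-203,106,-.14,70,40,40,-3,0,0,0,0,0]); cov=np.linalg.inv(q.jac.T@q.jac)**1
print("seat",q.x[:3],"yaw",np.degrees(q.x[3]),q.x[4:]); print("sd",np.sqrt(np.diag(cov))[:4]); print(*f(q.x,True),sep="\n")
np.save("seat.npy",q.x[:4])
E
python3 fit.py
```

```text
seat [ 649.51025024 -205.57409575  105.31820998] yaw -12.518424307915936 [63.32569668 49.44534402 32.79128914 -2.48701438 -3.91138684  0.62337736
 -1.4228528  -0.635706   -0.43002959]
sd [1.20591869 0.91509319 2.08206425 0.00821108]
('wrist', 'tip', array([0.4, 0.5]))
('wrist', 'seat', array([ 0.2, -1.9]))
('wrist', 'TL', array([-0.1, -0.6]))
('wrist', 'TR', array([-0.3, -0.8]))
('wrist', 'BL', array([0.4, 0.2]))
('wrist', 'tip', array([-1.3,  0.9]))
('wrist', 'TL', array([-0.6,  0.5]))
('wrist', 'TR', array([0.7, 1.6]))
('scene', 'tip', array([-0.3,  0.6]))
('side', 'tip', array([0.3, 0.2]))
```

```bash
python3 - <<'E'
from h import *
for a,b,z in (((230,240),(271,247.5),22),((228,238),(298,250),22),((205,268.7),(271,284.2),155),((205,268.7),(271,284.2),140)):
    A,B=at_z("scene",a,z),at_z("scene",b,z); print(np.round(A),np.round(B),np.degrees(np.arctan2(*(B-A)[[1,0]]))-90)
im=cv2.imread("pics/scene0.png"); g=cv2.cvtColor(im,cv2.COLOR_BGR2GRAY)
l=cv2.createLineSegmentDetector().detect(g[225:370,145:305])[0][:,0]
for s in l:
    s=s+[145,225,145,225]
    if np.hypot(s[2]-s[0],s[3]-s[1])>30 and abs(s[2]-s[0])>abs(s[3]-s[1]):
        for z in (22,150): 
            A,B=at_z("scene",s[:2],z),at_z("scene",s[2:],z); print(np.round(s),z,np.degrees(np.arctan2(*(B-A)[[1,0]]))%180-90)
E
```

```text
[ 545. -248.   22.] [ 559. -162.   22.] -8.844639956066757
[ 541. -252.   22.] [ 562. -106.   22.] -8.155303475298368
[ 680. -245.  155.] [ 702. -133.  155.] -11.436702078475449
[ 672. -250.  140.] [ 695. -136.  140.] -11.43670207847552
[175. 263. 206. 256.] 22 17.063217940699104
[175. 263. 206. 256.] 150 17.063217940698934
[228. 235. 296. 252.] 22 -12.677051664389325
[228. 235. 296. 252.] 150 -12.677051664389339
[221. 274. 187. 265.] 22 -12.771280687005287
[221. 274. 187. 265.] 150 -12.771280687005245
```

LSD edges in the scene camera give a yaw of -12.7°, which agrees with the fit of -12.5°. Now the pre-press pose.

```bash
cat >> h.py <<'E'
def frame(yaw):
    c,s=np.cos(.6109),np.sin(.6109); x=np.array([c*np.cos(yaw),c*np.sin(yaw),-s]); y=np.array([-np.sin(yaw),np.cos(yaw),0]); return np.array([x,y,np.cross(x,y)]).T
def tgt(back):
    q=np.load("seat.npy"); F=frame(q[3]); return q[:3]-F[:,0]*(62+back), np.array([-F[:,0],F[:,1],-F[:,2]]).T
E
python3 - <<'E'
from h import *
p,Rt=tgt(49); print(p); go(p,Rt); print(status.sense()["qpos"])
E
```

```text
[ 560.74817325 -185.8660693   168.98835513]
pos [600.2 -98.3 209.9] F [-0.2  0.2 -1.1] w 17.5 t 6.1
shift tool mm [ 49.4 -82.4  40.8] n 2.5
rotvec deg [-5.8  34.52 18.71]
[ 0.12514267  0.61316611 -0.01318057  1.67976858  0.00817161  0.85137814
  1.79793402]
```

Request:
{"fn": "play_rows", "kwargs": {
  "rows": [
    [[0.025,-0.01,-0.01],[0,0,0],0.0],
    [[0.025,-0.02,-0.01],[0,0,0],0.0],
    [[0,0,0],[-0.97,5.75,3.12],0.0],
    [[0,0,0],[-0.97,5.75,3.12],0.0],
    [[0,0,0],[-0.97,5.75,3.12],0.0],
    [[0,0,0],[-0.97,5.75,3.12],0.0],
    [[0,0,0],[-0.97,5.75,3.12],0.0],
    [[0,0,0],[-0.97,5.75,3.12],0.0],
    [[0,0,0],[0,0,0],0.0],
    [[0,0,0],[0,0,0],0.0]
  ]
}}

```text
time_s: 6.93
position: [554.9, -134.1, 228.9]
tool_rot: [[-0.801, 0.215, -0.559], [0.176, 0.977, 0.123], [0.572, 0.0, -0.82]]
wrist_force: [0.3, -0.3, -0.6]
grip_width: 17.6
```

```bash
python3 - <<'E'
from h import *
p,Rt=tgt(49); go(p,Rt); print(status.sense()["qpos"])
E
```

```text
pos [ 554.9 -134.1  228.9] F [ 0.3 -0.3 -0.6] w 17.6 t 6.9333
shift tool mm [-48.1 -49.4  39.5] n 1.9
rotvec deg [-0.05  0.1   0.09]
[ 0.15203183  0.87964788  0.09134479  1.22549705 -0.06172815  1.64875853
  1.60116315]
```

Request:
{"fn": "play_rows", "kwargs": {
  "rows": [
    [[0,-0.025,0.02],[0,0,0],0.0],
    [[0,-0.0245,0.0195],[0,0,0],0.0],
    [[-0.02,0,0],[0,0,0],0.0],
    [[-0.02,0,0],[0,0,0],0.0],
    [[-0.008,0,0],[0,0,0],0.0],
    [[0,0,0],[0,0,0],0.0],
    [[0,0,0],[0,0,0],0.0],
    [[0,0,0],[0,0,0],0.0]
  ]
}}

```text
time_s: 7.6
position: [560.4, -187.1, 172.5]
tool_rot: [[-0.802, 0.217, -0.556], [0.179, 0.976, 0.123], [0.57, -0.001, -0.822]]
wrist_force: [0.8, 0.7, -0.1]
grip_width: 17.8
```

```bash
python3 - <<'E'
from h import *
p,Rt=tgt(49)
a=optics.read_camera("scene"); b=optics.read_camera("side"); go(p,Rt)
f=lambda im,x,y,w,h,k:cv2.convertScaleAbs(cv2.resize(im[y:y+h,x:x+w],None,fx=k,fy=k,interpolation=cv2.INTER_CUBIC),alpha=1.6)
cv2.imwrite("pics/p5.png",np.hstack([f(a,190,170,100,120,4),f(b,290,225,100,120,4)])[:,:,::-1])
s=status.sense(); P=np.array(s["position"]); r=np.array(s["tool_rot"])
for cam,o,k in (("scene",(190,170),0),("side",(290,225),400)):
    for n,v in (("tail",-62),("mid",0),("nose",70)): print(cam,n,np.round((project(cam,P+r@np.array([v,0,0.]))-o)*4+[k,0]))
    q=np.load("seat.npy"); F=frame(q[3])
    for n,v in (("tip",-24),("seat",0)): print(cam,n,np.round((project(cam,q[:3]+F[:,0]*v)-o)*4+[k,0]))
E
```

```text
pos [ 560.4 -187.4  172.3] F [-0.6 -0.2 -1.5] w 17.4 t 7.7
shift tool mm [-1.9  1.5  2.7] n 0.1
rotvec deg [-0.    0.25 -0.07]
scene tail [203. 278.]
scene mid [232. 140.]
scene nose [266. -18.]
scene tip [196. 337.]
scene seat [185. 389.]
side tail [683. 275.]
side mid [585. 229.]
side nose [468. 174.]
side tip [720. 295.]
side seat [756. 312.]
```

View pics/p5.png

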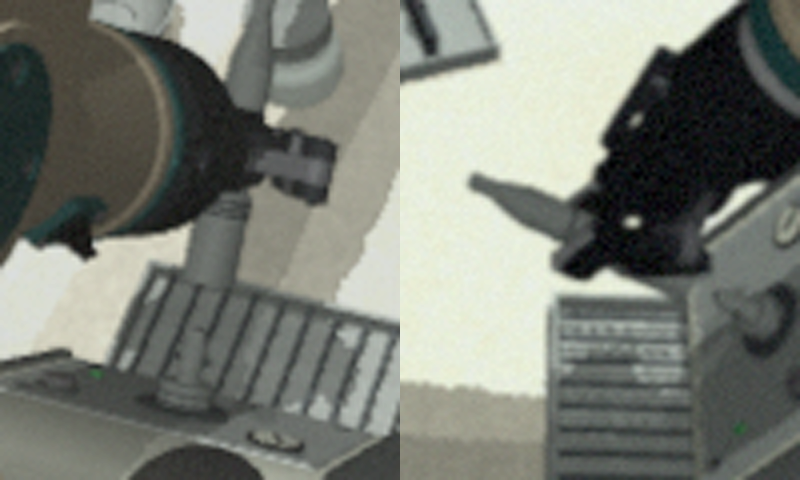

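The scene view at left shows the tail end centred at about (212,284) and heading for the nipple tip at (200,330). The side view shows the nose at (472,180), against a predicted (468,174), and the nipple tip at (715,295). Everything agrees within about 2 mm. I'll go closer with half corrections and look once more.

Request:
{"fn": "play_rows", "kwargs": {
  "rows": [
    [[-0.006,0.0005,0.0012],[0,0.25,0],0.0],
    [[-0.006,0,0],[0,0,0],0.0],
    [[-0.006,0,0],[0,0,0],0.0],
    [[0,0,0],[0,0,0],0.0],
    [[0,0,0],[0,0,0],0.0],
    [[0,0,0],[0,0,0],0.0]
  ]
}}

```text
time_s: 8.2
position: [574.3, -190.3, 159.4]
tool_rot: [[-0.798, 0.218, -0.561], [0.179, 0.976, 0.125], [0.575, -0.001, -0.818]]
wrist_force: [-0.2, -0.4, -0.9]
grip_width: 17.6
```

```bash
python3 - <<'E'
from h import *
p,Rt=tgt(33)
ims={c:np.mean([optics.read_camera(c) for _ in range(4)],0).astype(np.uint8) for c in ("scene","side")}; go(p,Rt); go(p,Rt)
f=lambda im,x,y,w,h,k:cv2.convertScaleAbs(cv2.resize(im[y:y+h,x:x+w],None,fx=k,fy=k,interpolation=cv2.INTER_CUBIC),alpha=1.8)
cv2.imwrite("pics/p6.png",np.hstack([f(ims["scene"],215,215,50,72,8),f(ims["side"],300,250,100,144,4)])[:,:,::-1])
s=status.sense(); P=np.array(s["position"]); r=np.array(s["tool_rot"])
q=np.load("seat.npy"); F=frame(q[3])
for cam,o,k,m in (("scene",(215,215),0,8),("side",(300,250),400,4)):
    for n,v in (("tail",-62),("ring",-20),("nose",70)): print(cam,n,np.round((project(cam,P+r@np.array([v,0,0.]))-o)*m+[k,0]))
    for n,v in (("tip",-24),("seat",0)): print(cam,n,np.round((project(cam,q[:3]+F[:,0]*v)-o)*m+[k,0]))
E
```

```text
pos [ 574.4 -190.3  159.8] F [ 0.1 -1.  -0.5] w 17.3 t 8.6
shift tool mm [0.9 1.4 0.7] n 0.0
rotvec deg [ 0.02 -0.07 -0.1 ]
pos [ 574.4 -190.3  159.8] F [ 0.1 -1.  -0.5] w 17.3 t 8.6
shift tool mm [0.9 1.4 0.7] n 0.0
rotvec deg [ 0.02 -0.07 -0.1 ]
scene tail [193. 277.]
scene ring [232.  92.]
scene nose [ 317. -310.]
scene tip [193. 314.]
scene seat [171. 419.]
side tail [669. 191.]
side ring [604. 160.]
side nose [458.  90.]
side tip [680. 195.]
side seat [716. 212.]
```

View pics/p6.png

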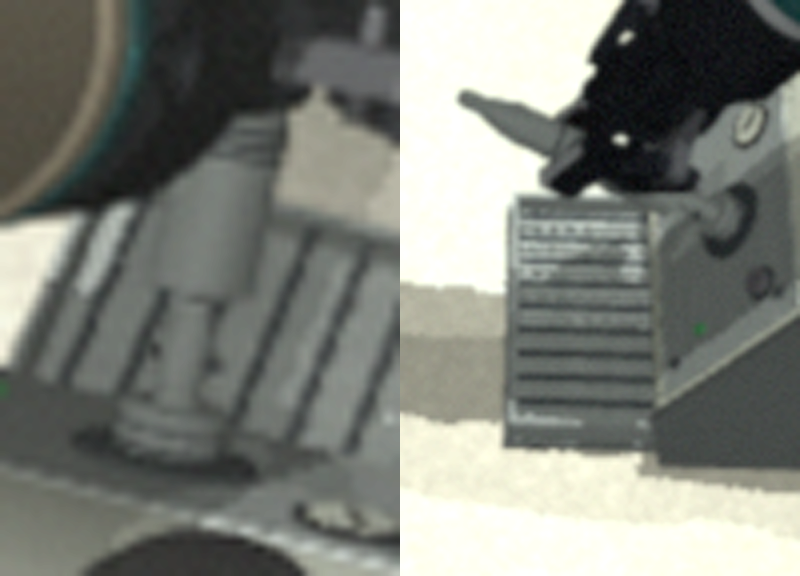

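The scene view shows the tail face centred at about (202,291), about to take the tip at (197,303). Lateral alignment is good to about 1.5 mm, and axially they are closer than predicted. In the side view the handpiece may sit a little low, so I'll zoom in there.

```bash
python3 - <<'E'
from h import *
im=np.mean([optics.read_camera("side") for _ in range(4)],0).astype(np.uint8)
x,y,w,h,k=308,262,88,56,9
c=cv2.convertScaleAbs(cv2.resize(im[y:y+h,x:x+w],None,fx=k,fy=k,interpolation=cv2.INTER_CUBIC),alpha=2.2)
s=status.sense(); P=np.array(s["position"]); r=np.array(s["tool_rot"]); q=np.load("seat.npy"); F=frame(q[3])
pr=lambda X:tuple(np.round((project("side",X)-[x,y]+.5)*k).astype(int).tolist())
for z,col in ((0,(255,0,0)),(12,(255,120,0)),(-12,(255,120,0))):   # hand prediction lines
    print(z,pr(P+r@np.array([-62,0,z])),pr(P+r@np.array([-20,0,z])))
cv2.line(c,pr(P+r@np.array([-62,0,0.])),pr(P+r@np.array([70,0,0.])),(255,0,0),1)
cv2.line(c,pr(q[:3]-24*F[:,0]),pr(q[:3]),(0,255,0),1)
cv2.imwrite("pics/s7.png",c[:,:,::-1])
E
```

```text
0 (537, 326) (391, 256)
12 (504, 351) (358, 282)
-12 (571, 300) (425, 230)
```

View pics/s7.png

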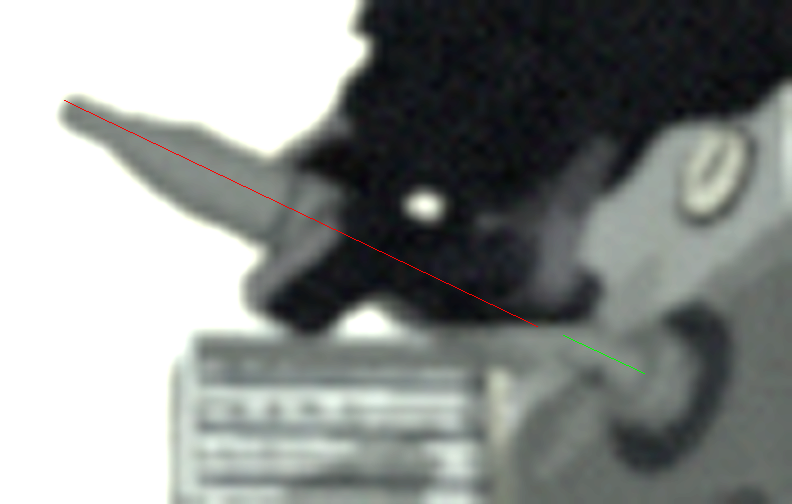

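The zoomed side view has the handpiece within about 1 mm of the red predicted axis and the nipple on the green one, so alignment is good enough. I'll insert slowly and watch the force.

Request:
{"fn": "play_rows", "kwargs": {
  "rows": [
    [[-0.003,0,0],[0,0,0],0.0],
    [[-0.003,0,0],[0,0,0],0.0],
    [[-0.003,0,0],[0,0,0],0.0],
    [[0,0,0],[0,0,0],0.0]
  ]
}}

```text
time_s: 9.13
position: [581.9, -191.8, 153.8]
tool_rot: [[-0.798, 0.218, -0.561], [0.179, 0.976, 0.125], [0.575, -0.001, -0.818]]
wrist_force: [-0.0, 0.4, -1.8]
grip_width: 17.6
```

Request:
{"fn": "play_rows", "kwargs": {
  "rows": [
    [[-0.003,0,0],[0,0,0],0.0],
    [[-0.002,0,0],[0,0,0],0.0],
    [[0,0,0],[0,0,0],0.0],
    [[0,0,0],[0,0,0],0.0]
  ]
}}

```text
time_s: 9.47
position: [585.9, -192.7, 151.6]
tool_rot: [[-0.799, 0.218, -0.561], [0.179, 0.976, 0.125], [0.574, -0.001, -0.819]]
wrist_force: [1.0, 1.5, -0.8]
grip_width: 17.3
```

```bash
cat >> h.py <<'E'
def rep():
    q=np.load("seat.npy"); F=frame(q[3]); s=status.sense(); r=np.array(s["tool_rot"]); P=np.array(s["position"])
    tail=P-62*r[:,0]; print("tail in seat frame",np.round(F.T@(tail-q[:3]),1),"F(tool)",np.round(r.T@s["wrist_force"],1),"T(tool)",np.round(r.T@s["ft_torque"],2),"w",round(s["grip_width"],1),"t",round(s["time_s"],2),"rot",np.round(np.degrees(R.from_matrix(np.array([-F[:,0],F[:,1],-F[:,2]])@r).as_rotvec()),2))
E
python3 -c "
from h import *; rep()"
```

```text
tail in seat frame [-17.7  -1.4   0.6] F(tool) [-1.   1.7  0.3] T(tool) [-0.1  -0.77  0.08] w 17.3 t 9.47 rot [-0.02  0.04  0.09]
```

Request:
{"fn": "play_rows", "kwargs": {
  "rows": [
    [[-0.002,0,0],[0,0,0],0.0],
    [[-0.002,0,0],[0,0,0],0.0],
    [[0,0,0],[0,0,0],0.0],
    [[0,0,0],[0,0,0],0.0]
  ]
}}

```text
time_s: 9.8
position: [589.0, -193.3, 149.3]
tool_rot: [[-0.799, 0.218, -0.561], [0.179, 0.976, 0.125], [0.574, -0.0, -0.819]]
wrist_force: [1.0, 0.8, 0.7]
grip_width: 17.2
```

```bash
python3 -c "
from h import *; rep()"
```

```text
tail in seat frame [-13.8  -1.2   0.5] F(tool) [-0.2  1.  -1. ] T(tool) [-0.14 -0.72 -0.08] w 17.2 t 9.8 rot [-0.02  0.06  0.08]
```

Request:
{"fn": "play_rows", "kwargs": {
  "rows": [
    [[-0.002,0,0],[0,0,0],0.0],
    [[-0.002,0,0],[0,0,0],0.0],
    [[0,0,0],[0,0,0],0.0],
    [[0,0,0],[0,0,0],0.0]
  ]
}}

```text
time_s: 10.13
position: [592.8, -194.4, 146.7]
tool_rot: [[-0.8, 0.218, -0.559], [0.179, 0.976, 0.124], [0.573, -0.001, -0.82]]
wrist_force: [1.2, 0.9, -1.3]
grip_width: 17.5
```

```bash
python3 -c "
from h import *; rep()"
```

```text
tail in seat frame [-9.  -1.5  0.8] F(tool) [-1.5  1.1  0.5] T(tool) [-0.11 -1.08 -0.04] w 17.5 t 10.13 rot [-0.01 -0.07  0.1 ]
```

Request:
{"fn": "play_rows", "kwargs": {
  "rows": [
    [[-0.002,0,0],[0,0,0],0.0],
    [[-0.001,0,0],[0,0,0],0.0],
    [[0,0,0],[0,0,0],0.0],
    [[0,0,0],[0,0,0],0.0]
  ]
}}

```text
time_s: 10.47
position: [594.9, -194.8, 145.0]
tool_rot: [[-0.799, 0.218, -0.56], [0.179, 0.976, 0.124], [0.574, -0.001, -0.819]]
wrist_force: [2.1, 0.6, -0.9]
grip_width: 17.9
```

```bash
python3 -c "
from h import *; rep()"
```

```text
tail in seat frame [-6.4 -1.4  0.6] F(tool) [-2.1  1.  -0.4] T(tool) [-0.16 -1.03  0.  ] w 17.9 t 10.47 rot [-0.01  0.    0.09]
```

Request:
{"fn": "play_rows", "kwargs": {
  "rows": [
    [[-0.002,0,0],[0,0,0],0.0],
    [[-0.001,0,0],[0,0,0],0.0],
    [[0,0,0],[0,0,0],0.0],
    [[0,0,0],[0,0,0],0.0]
  ]
}}

```text
time_s: 10.8
position: [595.3, -195.0, 144.6]
tool_rot: [[-0.796, 0.219, -0.564], [0.179, 0.976, 0.126], [0.578, -0.001, -0.816]]
wrist_force: [-3.4, 2.4, 5.3]
grip_width: 17.5
```

```bash
python3 -c "
from h import *; rep()"
```

```text
tail in seat frame [-5.8 -1.5  0.2] F(tool) [ 6.2  1.6 -2.1] T(tool) [-0.23  0.47 -0.01] w 17.5 t 10.8 rot [-0.03  0.33  0.12]
```

Request:
{"fn": "play_rows", "kwargs": {
  "rows": [
    [[-0.002,0,0],[0,0,0],0.0],
    [[-0.001,0,0],[0,0,0],0.0],
    [[0,0,0],[0,0,0],0.0],
    [[0,0,0],[0,0,0],0.0]
  ]
}}

```text
time_s: 11.13
position: [596.7, -195.2, 143.6]
tool_rot: [[-0.794, 0.219, -0.567], [0.178, 0.976, 0.127], [0.581, -0.001, -0.814]]
wrist_force: [-6.9, 3.2, 7.8]
grip_width: 17.5
```

```bash
python3 -c "
from h import *; rep()"
```

```text
tail in seat frame [-4.1 -1.5 -0. ] F(tool) [10.6  1.6 -2.1] T(tool) [-0.28  1.35 -0.07] w 17.5 t 11.13 rot [-0.04  0.51  0.12]
```

Request:
{"fn": "play_rows", "kwargs": {
  "rows": [
    [[-0.002,0.0007,0],[0,-0.3,0],0.0],
    [[-0.001,0,0],[0,0,0],0.0],
    [[0,0,0],[0,0,0],0.0],
    [[0,0,0],[0,0,0],0.0]
  ]
}}

```text
time_s: 11.47
position: [598.6, -195.6, 142.2]
tool_rot: [[-0.796, 0.219, -0.564], [0.18, 0.976, 0.125], [0.578, -0.002, -0.816]]
wrist_force: [-7.3, 2.5, 9.4]
grip_width: 17.6
```

```bash
python3 -c "
from h import *; rep()"
```

```text
tail in seat frame [-1.6 -1.4  0.1] F(tool) [11.7  0.8 -3.3] T(tool) [-0.14  1.62 -0.01] w 17.6 t 11.47 rot [-0.    0.3   0.17]
```

Request:
{"fn": "play_rows", "kwargs": {
  "rows": [
    [[-0.002,0,0],[0,0,0],0.0],
    [[-0.001,0,0],[0,0,0],0.0],
    [[0,0,0],[0,0,0],0.0],
    [[0,0,0],[0,0,0],0.0]
  ]
}}

```text
time_s: 11.8
position: [600.6, -196.0, 140.7]
tool_rot: [[-0.795, 0.219, -0.565], [0.18, 0.976, 0.126], [0.579, -0.002, -0.815]]
wrist_force: [-8.6, 3.0, 11.1]
grip_width: 17.6
```

```bash
python3 -c "
from h import *; rep()"
```

```text
tail in seat frame [ 0.9 -1.4 -0. ] F(tool) [13.8  1.  -3.8] T(tool) [-0.17  1.95 -0.  ] w 17.6 t 11.8 rot [-0.01  0.36  0.17]
```

Request:
{"fn": "play_rows", "kwargs": {
  "rows": [
    [[-0.002,0,0],[0,-0.2,0],0.0],
    [[-0.001,0,0],[0,0,0],0.0],
    [[0,0,0],[0,0,0],0.0],
    [[0,0,0],[0,0,0],0.0]
  ]
}}

```text
time_s: 12.13
position: [601.8, -196.3, 139.7]
tool_rot: [[-0.795, 0.219, -0.565], [0.18, 0.976, 0.126], [0.579, -0.001, -0.815]]
wrist_force: [-11.3, 3.4, 12.9]
grip_width: 17.6
```

```bash
python3 -c "
from h import *; rep()"
```

```text
tail in seat frame [ 2.4 -1.5 -0.1] F(tool) [17.1  0.8 -3.7] T(tool) [-0.21  2.89  0.04] w 17.6 t 12.13 rot [-0.02  0.38  0.18]
```

Request:
{"fn": "play_rows", "kwargs": {
  "rows": [
    [[-0.002,0,0],[0,0,0],0.0],
    [[0,0,0],[0,0,0],0.0],
    [[0,0,0],[0,0,0],0.0]
  ]
}}

```text
time_s: 12.38
position: [601.8, -196.3, 139.7]
tool_rot: [[-0.792, 0.22, -0.569], [0.179, 0.976, 0.127], [0.583, -0.001, -0.813]]
wrist_force: [-16.6, 4.2, 17.7]
grip_width: 17.6
```

```bash
python3 - <<'E'
from h import *
rep()
ims={c:np.mean([optics.read_camera(c) for _ in range(4)],0).astype(np.uint8) for c in ("scene","side")}
f=lambda im,x,y,w,h,k:cv2.convertScaleAbs(cv2.resize(im[y:y+h,x:x+w],None,fx=k,fy=k,interpolation=cv2.INTER_CUBIC),alpha=1.8)
cv2.imwrite("pics/p8.png",np.hstack([f(ims["scene"],215,215,50,72,8),f(ims["side"],340,270,50,72,8)])[:,:,::-1])
E
```

```text
tail in seat frame [ 2.5 -1.5 -0.5] F(tool) [24.2  0.5 -4.4] T(tool) [-0.24  4.04 -0.05] w 17.6 t 12.38 rot [-0.04  0.66  0.19]
```

View pics/p8.png

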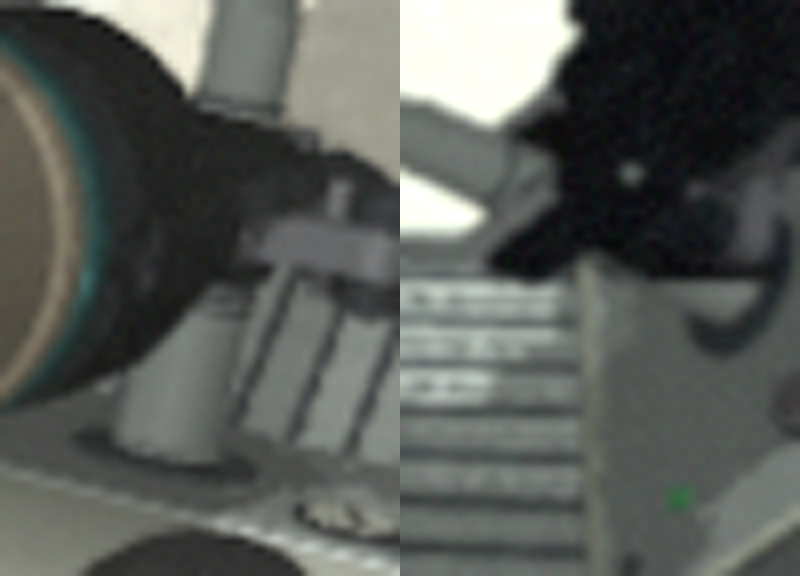

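The scene view shows the tail seated on the barrel: there is no pin or gap left, and the tail end runs into the barrel at about row 455. Force rose from 17 to 24 N with no advance, after about 8.3 mm of spring travel from shoulder contact, so the nipple is at the hard stop. I'll check it stays there, then hand in.

Request:
{"fn": "play_rows", "kwargs": {
  "rows": [
    [[0,0,0],[0,0,0],0.0],
    [[0,0,0],[0,0,0],0.0],
    [[0,0,0],[0,0,0],0.0],
    [[0,0,0],[0,0,0],0.0],
    [[0,0,0],[0,0,0],0.0],
    [[0,0,0],[0,0,0],0.0]
  ]
}}

```text
time_s: 13.28
position: [601.8, -196.3, 139.7]
tool_rot: [[-0.793, 0.22, -0.569], [0.179, 0.976, 0.127], [0.583, -0.001, -0.813]]
wrist_force: [-16.3, 5.0, 17.6]
grip_width: 18.1
```

```bash
python3 - <<'E'
from h import *
rep(); s=status.sense(); F=np.array(s["tool_rot"]).T@s["wrist_force"]
if F[0]>19: print(arm.finish_job())
else: print("not finished")
E
```

```text
tail in seat frame [ 2.5 -1.5 -0.4] F(tool) [24.1  1.3 -4.4] T(tool) [-0.17  3.99 -0.02] w 18.1 t 13.28 rot [-0.04  0.65  0.19]
the job is handed in; nothing more can be done
None
```

I took the straight handpiece out of the rack, pressed its tail onto the oiler nipple along the nipple's axis, and pushed the nipple in to its hard stop. I handed the job in at 13.3 s, still gripping and pressing.

**Last checks**
- **Hold:** the axial push was steady at about 24 N, against about 16 N for the spring at its stop. The position did not change over the last half second, and the grip was unchanged.
- **Travel:** the tail moved about 8.3 mm from first shoulder contact, then stopped dead while the force rose from 17 to 24 N.
- **Picture:** the scene camera showed no pin or gap between the tail and the barrel.

**Uncertain or disagreeing**
- **Snap:** I did not see it as a separate force peak. I infer it because the push was well above the 5–9 N the catch balls need, and the tail is seated.
- **Position:** shoulder contact came about 6 mm earlier than the fitted seat position, as the last close pictures had suggested. The tail reads about 1.5 mm to the side of the fitted axis, though the scene view put it about 1.6 mm to the other side. I left this as it was because the sideways force was only about 1 N.
- **Squareness:** the tool is pitched about 0.65° off the axis under load.
- **Rest of the bench:** I moved nothing else on purpose. The other handpieces were still in place after the lift, but I did not check the whole bench at the end.

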